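Roll the shafts over to find the milled flat, and lay that shaft in the V-blocks

TASK

Three ground steel shafts that look alike lie on the rubber bench mat; one of them has a flat milled into its middle, which is hidden underneath. Find that shaft and roll it along the mat until its flat faces straight up, then lift it and lay it gently in the pair of V-blocks, centred lengthwise and with the flat still straight up, ready for its hub to be clamped on. Leave the other two shafts lying on the mat and do not disturb the tools and parts around.

Things in the scene. Friction and masses are not known exactly. Their poses are not given: they have to be found in the camera images.
- shaft_flat: Shaft with the flat. Bright steel, 0.6 to 0.9 kg: round body 30 mm diameter, 130 mm long, plus a journal 20 mm diameter, 15 mm long at each end. Starts with the flat up to 0.8 rad either side of straight down. Rolls both ways, 15 mm of travel per rad, and stays where it is left. Origin mid-length on the axis, 15 mm above the mat; own z along the shaft, own x out of the flat.
- flat_mid (a point): Centre of the milled flat, on the shaft with the flat: 44 mm long (22 mm either way from mid-length), 24 mm wide, 9 mm from the axis, so 6 mm below the round. The 43 mm of body on either side of it is fully round and carries the shaft on the mat and in the V-blocks.
- shaft_plain1: Look-alike of the shaft with the flat: same sizes and about the same weight, but round all along, no flat. Origin at its middle, on its axis; own z axis along the shaft.
- shaft_plain2: Look-alike of the shaft with the flat: same sizes and about the same weight, but round all along, no flat. Origin at its middle, on its axis; own z axis along the shaft.
- mat_top (a point): Centre of the top of the black rubber mat, 3 to 8 mm thick (it differs), fixed on the bench: 290 mm along its own x (the way the shafts lie at the start, away from the robot) by 430 mm along its own y (the way they roll); z up. The three shafts start side by side in any order, about 115 mm apart along y, near x = 0.
- seat (a point): Where mid-length of the shaft's axis belongs in the V-blocks: midway between them, 57 mm above the bench; own x along the groove, z up. A shaft lowered here within about 8 mm of the groove's middle settles into it by its own weight.
- vblocks: Two steel V-blocks on a base plate 170 x 80 x 8 mm, fixed. Each block is 25 mm long and 46 mm wide, top 53 mm above the bench, groove 90 degrees, 34 mm wide, 17 mm deep. Block middles 48 mm either side of the centre, so 71 mm is free between them for fingers, down to the plate. Origin under the centre, x along the groove, z up.
- bearing1: Bystander: ball bearing 42 mm diameter, 12 mm high, lying on the mat 120 mm beyond its centre (away from the robot), between two shafts' places. Origin under its centre.
- bearing2: Bystander: a second such bearing, between the other two shafts' places.
- wrench: Bystander: combination spanner 200 mm long, lying flat, 8 mm high; origin under its middle, own x along it.
- mallet: Bystander: rubber mallet 270 mm long with a wooden handle, lying flat; origin under its middle, own x along the handle to the head.
- hub: Bystander: flanged steel hub 60 mm diameter, 34 mm high, near the V-blocks; origin under its centre.
- stirrup: Bystander: U-shaped V-block clamp with its screw, 100 x 70 mm, 18 mm high, lying flat; origin under its middle.
- oil: Bystander: white plastic bottle 60 mm diameter, 160 mm high, to the left of the V-blocks; origin under its centre.
- grease: Bystander: grey jar 76 mm diameter, 75 mm high, nearer the robot than the V-blocks; origin under its centre.
Not all that is in view belongs to the job. What is shaped like the shaft_flat but purple is not meant. Leave any turquoise look-alike of the shaft_plain2 alone.

How it is judged:
By the outcome, as a careful person would: the job done as asked, in the order asked, and still so for the second after the job is handed in, with the robot touching nothing.
It also fails if it takes over 64 s, if anything falls off the work surface, if the arm or the gripper's body presses on something with over 40 N, if the wrist force passes 120 N, or if a joint passes its speed limit or range.

ROBOT

A 6-joint arm with a two-finger parallel gripper is mounted at the origin on the work surface. World frame = base frame: x ahead of the robot, y to its left, z up, the work surface at z = 0. Lengths are in mm, angles in rad, forces in N, time in s.
With the tool pointing down it reaches from about 275 to 850 mm from the base axis. Payload 19 kg.
Tool frame: the origin (TCP) lies at the very end of the fingers, on their centre line; the grasp point (between the pads) lies 19 mm behind it; z points along the fingers, y is the line along which they close (so a half turn about z gives the same grasp; the last joint's range is limited). The gripper opens to 85 mm and grips with 20 to 120 N. Pads are 22 mm wide; open, the fingers measure 114 mm over their backs; the gripper's body (76 mm by 85 mm) begins 54 mm behind the grasp point. The pads swing forward as they close: fully open they stand 13 mm farther back than shut.
Start: joints at [0.977, 0.15, 1.437, -0, 1.554, -0.134], TCP at [255.166, 515.248, 231.267] pointing down, gripper open.
Joint ranges: [-2.8, 2.8], [-0.68, 2.1], [0.12, 2.68], [-1.39, 4.53], [0.16, 2.79], [-2.81, 2.81]. Speed limits (rad/s): [1.89, 1.89, 2.22, 3.01, 3.01, 3.01].

INTERFACE

Orientations are given as a rotation vector (axis times angle).
In Python, from station import env, imaging, close_job gives the robot as it stands. The module is installed in compiled form; this text tells all that it offers. Calls block until the motion is done:
- env.move_to(position, orientation): joint-space move of the TCP to a pose.
- env.move_l(position, vel=150, attitude=None): straight line of the TCP; attitude=None keeps the orientation; vel is the mean speed in mm/s.
- env.movej(angles): joint-space move.
- env.gripper_open() and env.grasp(grasp_force=None): open the fingers fully, or close them until they stop; grasp_force is the grip in N (None keeps the last).
- env.pause(seconds).
- env.inverse_kinematics(position, orientation): joint angles nearest the present ones, or None.
- imaging.capture(name): name is "scene" or "top" or "wrist"; returns the picture (384x512x3 uint8, blue, green, red); there is no depth.
- imaging.camera_params(name): a dict with "fx", "fy", "cx", "cy" (pixels), "world_to_cam" (4x4, takes a point from world to camera coordinates); the wrist camera has in their place "T_tool_cam" (4x4, takes a point from camera to tool coordinates, whose origin is the TCP and whose axes are the flange's). Camera axes: x right, y down, z forward; pixel columns grow to the right and rows downward; lengths in mm; the calibration is good to about 2 mm. A picture is of the moment at which its call begins: read the wrist's pose just before it. camera_params takes no time and is no camera call.
A pose or a line that the arm cannot do raises env.PlanningError and nothing moves.
- close_job(): hands the job in; it is judged then, once.
Readings, each from a call of its own:
- env.get_t(): time.
- env.get_joint_positions(): joint angles.
- env.get_qvel(): joint speeds.
- env.get_joint_efforts(): joint torques, N m.
- env.get_tool_pos(): TCP position.
- env.get_orientation(): TCP orientation.
- env.get_contact_force(): force on the tool from outside, world axes, zero at the start.
- env.get_ft_torque(): the same for the moment, N m.
- env.get_finger_gap(): finger opening in mm.
- env.get_finger_force(): force on a finger pad.
Only numpy, scipy, OpenCV 4.12 (cv2) and the standard library are available. Lean on these libraries where they do the work, as an engineer would, in place of code of your own. Each camera call takes 0.05 s, during which the arm holds its last target. There are 200 camera calls.

## Working session

There is one attempt and no reset: what is moved stays moved. The work goes in short steps, each a Python script; the robot and the scene stay as the last script left them, time stands still between calls to the robot, and variables do not carry over. Pictures are saved under pics/ and viewed, at most 10 in all, crops included, and the job is handed in when it is done.

```bash
mkdir -p pics; cat > h.py <<'E'
import numpy as np, cv2
from station import env, imaging, close_job
from scipy.spatial.transform import Rotation as R
def cam(n):
    p=imaging.camera_params(n)
    K=np.array([[p['fx'],0,p['cx']],[0,p['fy'],p['cy']],[0,0,1.]])
    if n=='wrist':
        T=np.eye(4);T[:3,:3]=R.from_rotvec(env.get_orientation()).as_matrix();T[:3,3]=env.get_tool_pos()
        C=T@np.array(p['T_tool_cam'])
    else: C=np.linalg.inv(np.array(p['world_to_cam']))
    return K,C
def ray(K,C,uv,z):
    d=C[:3,:3]@np.linalg.inv(K)@np.array([uv[0],uv[1],1.]); o=C[:3,3]
    return o+d*(z-o[2])/d[2]
def proj(K,C,P):
    q=np.linalg.inv(C)@np.append(P,1); return (K@(q[:3]/q[2]))[:2]
def down(yaw): # tool z down, tool y (closing) at angle yaw+90deg: tool x at yaw
    return (R.from_euler('z',yaw)*R.from_euler('x',np.pi)).as_rotvec()
E
python3 - <<'E'
from h import *
for n in ('scene','top'):
    im=imaging.capture(n); cv2.imwrite(f'pics/{n}0.png',im); np.save(f'{n}0.npy',im)
    K,C=cam(n); print(n,K[0,0],C.round(2).tolist())
print(env.get_orientation(),imaging.camera_params('wrist')['T_tool_cam'])
a=cv2.imread('pics/scene0.png');b=cv2.imread('pics/top0.png')
cv2.imwrite('pics/t0.png',cv2.resize(b,(800,600)))
E
```

```text
scene 351.714528772836 [[0.77, 0.38, -0.51, 1111.11], [0.64, -0.47, 0.61, -645.16], [-0.01, -0.79, -0.61, 730.19], [0.0, 0.0, 0.0, 1.0]]
top 448.4073408618451 [[-0.01, -1.0, 0.07, 459.89], [-1.0, 0.01, 0.01, 24.35], [-0.01, -0.07, -1.0, 1541.36], [0.0, 0.0, 0.0, 1.0]]
[-7.15825152e-01 -3.05853453e+00  1.61142699e-03] [[-2.78717954e-04 -9.47997450e-01 -3.18277800e-01  8.37759713e+01]
 [ 9.99999961e-01 -2.72802491e-04 -6.31582789e-05  1.60057633e+00]
 [-2.69530892e-05 -3.18277805e-01  9.47997488e-01 -1.42097036e+02]
 [ 0.00000000e+00  0.00000000e+00  0.00000000e+00  1.00000000e+00]]
```

View pics/t0.png

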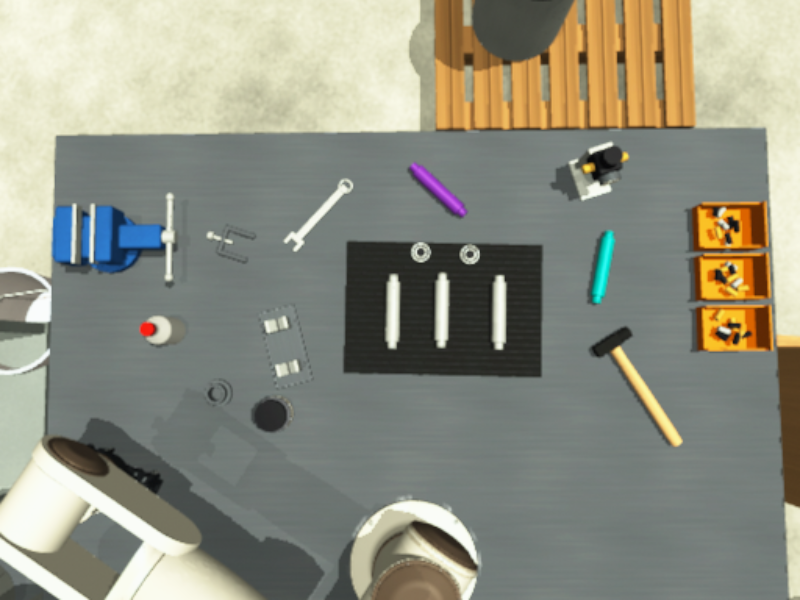

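View pics/scene0.png

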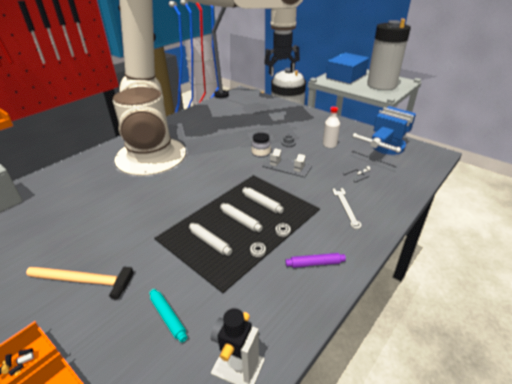

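The top view shows the shafts at about (393, 442, 499; 312), the V-blocks at (276,324) and (287,368), and the mat spanning (347..542, 242..376), all in 800x600 pixels. The purple and turquoise look-alikes are well away from these. Next I'll measure positions.

```bash
cat > m.py <<'E'
from h import *
im=np.load('top0.npy');K,C=cam('top');s=1/1.5625
g=im.max(2).astype(int)
# mat
mk=(g<50).astype(np.uint8); mk[:150]=0; mk[245:]=0
mk=cv2.morphologyEx(mk,cv2.MORPH_CLOSE,np.ones((25,25)))
cs,_=cv2.findContours(mk,0,2);c=max(cs,key=cv2.contourArea)
(bp)=cv2.boxPoints(cv2.minAreaRect(c)); P=np.array([ray(K,C,p,5) for p in bp]);print('mat',P[:,:2].round(1).tolist(),'ctr',P.mean(0).round(1))
def blobs(x0,x1,y0,y1,z,th,mn):
    m=np.zeros(g.shape,np.uint8);m[y0:y1,x0:x1]=(g[y0:y1,x0:x1]>th)
    cs,_=cv2.findContours(m,0,1)
    for c in cs:
        if cv2.contourArea(c)<mn: continue
        q=cv2.boxPoints(cv2.minAreaRect(c)); Q=np.array([ray(K,C,p,z)[:2] for p in q])
        e=[Q[1]-Q[0],Q[2]-Q[1]];e.sort(key=np.linalg.norm)
        print(Q.mean(0).round(1),[round(float(np.linalg.norm(v)),1) for v in e],'ang',round(float(np.degrees(np.arctan2(e[1][1],e[1][0]))),1))
blobs(225,345,168,232,22,120,50)
print('vb');blobs(162,200,195,245,53,130,20)
E
python3 m.py; python3 - <<'E'
from h import *
cv2.imwrite('pics/v.png',cv2.resize(np.load('top0.npy')[185:255,155:350],None,fx=4,fy=4,interpolation=2))
p=imaging.camera_params('wrist');print(p['fx'],p['cx'],p['cy'])
# candidate look poses: camera at height 115, elev 20deg, looking -y (side=+1) or +y
T=np.array(p['T_tool_cam'])
for side in (1,-1):
  for e in (20,27,35):
    el=np.radians(e)
    z=np.array([0,-side*np.cos(el),-np.sin(el)]);
    for up in (1,-1):
      # camera up image: y down (up=1) or flipped
      y=np.array([0,-side*np.sin(el)*1,np.cos(el)])*-1*up
      y=y-z*(y@z);y/=np.linalg.norm(y);x=np.cross(y,z)
      Cm=np.eye(4);Cm[:3,:3]=np.c_[x,y,z]
      for dist in (250,):
        Cm[:3,3]=np.array([460,-20,20])-z*dist*1.2
        W=Cm@np.linalg.inv(T)
        q=env.inverse_kinematics(W[:3,3],R.from_matrix(W[:3,:3]).as_rotvec())
        print(side,e,up,Cm[:3,3].round(),W[:3,3].round(),W[:3,2].round(2),None if q is None else np.round(q,2))
E
```

```text
mat [[411.5, 145.9], [698.1, 139.0], [684.8, -291.4], [399.3, -278.6]] ctr [548.4 -71.3   5. ]
[ 539.  -190.6] [27.2, 159.4] ang 178.9
[544.3  39.7] [27.3, 159.7] ang 179.5
[545.1 -67.1] [27.3, 163.2] ang -2.2
vb
[468.5 270.8] [75.8, 165.8] ang -166.3
266.6562245106703 252.71026396777103 189.2918014849538
1 20 1 [460. 262. 123.] [462. 122.  35.] [ 0.   -1.   -0.03] [ 0.65  0.87  1.56 -1.04  1.95 -2.16]
1 20 -1 [460. 262. 123.] [458.  99. 100.] [-0.   -0.78 -0.62] [ 0.52  0.37  1.72 -0.75  1.6   0.71]
1 27 1 [460. 247. 156.] [462. 119.  52.] [ 0.   -0.99 -0.15] [ 0.64  0.77  1.6  -0.99  1.89 -2.21]
1 27 -1 [460. 247. 156.] [458.  88. 113.] [-0.   -0.7  -0.71] [ 0.46  0.27  1.74 -0.68  1.55  0.63]
1 35 1 [460. 226. 192.] [462. 113.  72.] [ 0.   -0.96 -0.28] [ 0.62  0.65  1.63 -0.94  1.81 -2.26]
1 35 -1 [460. 226. 192.] [458.  74. 128.] [-0.   -0.59 -0.8 ] [ 0.38  0.17  1.76 -0.59  1.49  0.51]
-1 20 1 [ 460. -302.  123.] [ 458. -162.   35.] [-0.    1.   -0.03] [-0.93  0.9   1.49  0.78  2.13 -1.07]
-1 20 -1 [ 460. -302.  123.] [ 462. -139.  100.] [ 0.    0.78 -0.62] [-0.83  0.41  1.65  0.57  1.79  2.23]
-1 27 1 [ 460. -287.  156.] [ 458. -159.   52.] [-0.    0.99 -0.15] [-0.92  0.8   1.53  0.75  2.06 -1.05]
-1 27 -1 [ 460. -287.  156.] [ 462. -128.  113.] [ 0.    0.7  -0.71] [-0.79  0.32  1.68  0.52  1.73  2.28]
-1 35 1 [ 460. -266.  192.] [ 458. -153.   72.] [-0.    0.96 -0.28] [-0.91  0.68  1.56  0.7   2.   -1.02]
-1 35 -1 [ 460. -266.  192.] [ 462. -114.  128.] [ 0.    0.59 -0.8 ] [-0.72  0.22  1.71  0.46  1.66  2.35]
```

View pics/v.png

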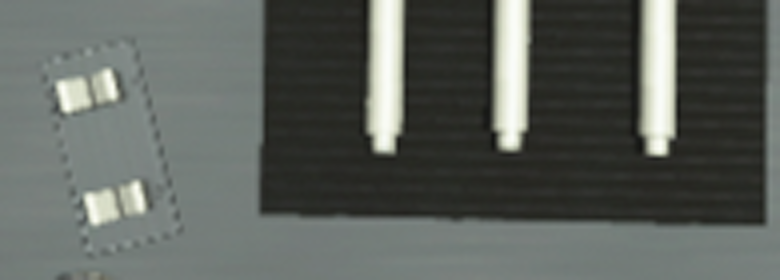

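The groove runs about 14° off x. The shafts are at y ≈ 40, -67 and -190, with x ≈ 545. I'll now take a low side look with the wrist camera.

```bash
cat >> h.py <<'E'
def lookpose(tgt,side,e,dist):
    T=np.array(imaging.camera_params('wrist')['T_tool_cam']);el=np.radians(e)
    z=np.array([0,-side*np.cos(el),-np.sin(el)]);y=np.array([0,-side*np.sin(el),np.cos(el)]);x=np.cross(y,z)
    C=np.eye(4);C[:3,:3]=np.c_[x,y,z];C[:3,3]=np.array(tgt)-z*dist
    W=C@np.linalg.inv(T); return W[:3,3],R.from_matrix(W[:3,:3]).as_rotvec()
E
python3 - <<'E'
from h import *
p,o=lookpose([545,-67,20],1,20,250); print(p,env.inverse_kinematics(p,o))
env.move_to([450,60,330],down(0)); print(env.get_t(),env.get_joint_positions())
env.move_to(p,o); K,C=cam('wrist'); im=imaging.capture('wrist'); print(env.get_t(),env.get_contact_force(),C[:3,3])
np.save('w1.npy',im); np.savez('w1c',K=K,C=C)
im=im[::-1,::-1]; cv2.imwrite('pics/w1.png',cv2.resize(im,(800,600),interpolation=2))
E
```

```text
[543.41894365   4.58842765  82.44403119] [ 0.31328299  0.43031059  1.66515971 -0.84493448  1.46696676  0.59530287]
1.9333 [-3.64614175e-02 -1.18821641e-01  1.51470397e+00  1.45098193e-04
  1.74595410e+00  1.53265437e+00]
3.05 [-0.3646621  -0.54467929  0.64719388] [543.4387326  169.71854232 107.55014112]
```

View pics/w1.png

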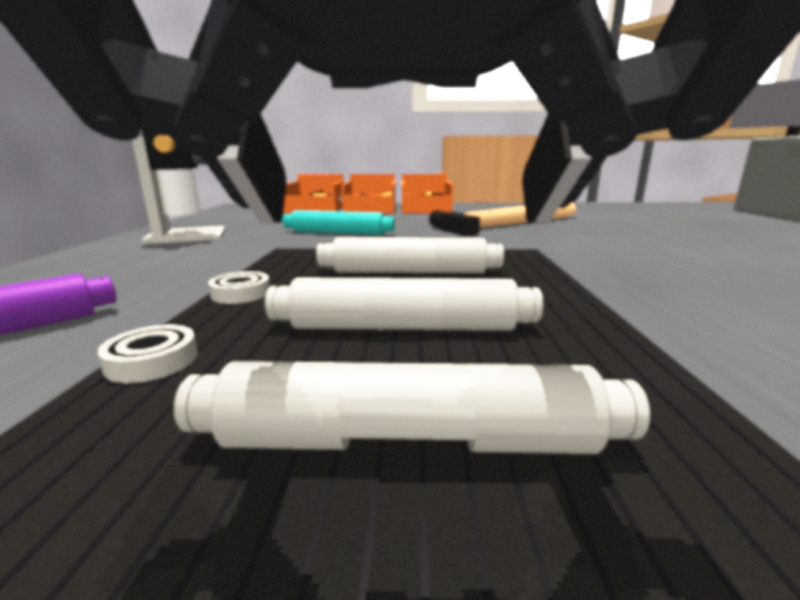

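The nearest shaft (y≈40) has the flat: the notch underneath runs over columns 345–472 at row 440, against 450 for the round part. The flat is tilted about 0.35 rad towards +y. Rolling it about 52 mm towards +y turns the flat up and moves it clear of the neighbours. I'll straddle it now, after one precise look from above.

```bash
cat >> h.py <<'E'
def shaft(im,K,C,near,z=20,th=140):
    g=im.min(2); m=cv2.morphologyEx((g>th).astype(np.uint8),cv2.MORPH_CLOSE,np.ones((5,5)))
    u=proj(K,C,[near[0],near[1],z]).round().astype(int)
    n,l=cv2.connectedComponents(m); k=l[np.clip(u[1],0,383),np.clip(u[0],0,511)]
    ys,xs=np.where(l==k); print('comp',k,len(xs),u,xs.min(),xs.max(),ys.min(),ys.max())
    c=max(cv2.findContours((l==k).astype(np.uint8),0,1)[0],key=cv2.contourArea)
    Q=np.array([ray(K,C,p,z)[:2] for p in c[:,0]],np.float32)
    (cx,cy),s,a=cv2.minAreaRect(Q); B=cv2.boxPoints(((cx,cy),s,a)); e=max(B[1]-B[0],B[2]-B[1],key=np.linalg.norm)
    return (cx,cy),sorted(s),np.degrees(np.arctan(e[1]/e[0]))
E
python3 - <<'E'
from h import *
d=np.load('w1c.npz');K,C=d['K'],d['C']
for r in ((405,),):
    uv=(511-410/1.5625,383-405/1.5625)
    for z in (15,18,20,23,26): print(z,ray(K,C,uv,z).round(1))
env.move_to([500,40,175],down(-0.02)); K,C=cam('wrist'); im=imaging.capture('wrist'); print(env.get_t(),C[:3,3].round(1))
np.save('w2.npy',im); cv2.imwrite('pics/w2.png',im)
print(shaft(im,K,C,(545,40)))
E
```

```text
15 [540.7  31.6  15. ]
18 [540.8  36.1  18. ]
20 [540.9  39.   20. ]
23 [541.   43.5  23. ]
26 [541.1  48.   26. ]
4.0167 [581.6  40.3 317. ]
comp 5 3724 [253 134] 239 266 55 208
((539.9346923828125, 41.77768325805664), [28.420228958129883, 166.4276885986328], np.float32(-1.9986341))
```

View pics/w2.png

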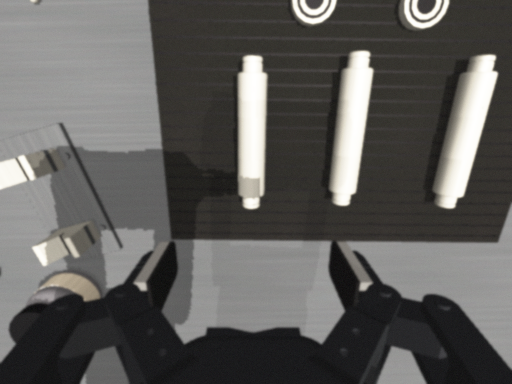

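```bash
python3 - <<'E'
from h import *
n=np.array([0.035,0.9994,0]); c=np.array([540,41.8,0])
env.move_to(c+[0,0,60],down(-0.035)); 
env.move_l(c+[0,0,3],vel=100); print(env.get_t(),env.get_contact_force(),env.get_tool_pos())
env.move_l(c+n*27+[0,0,3],vel=100); print(env.get_contact_force(),env.get_finger_gap())
env.move_l(c+n*(27.5+42)+[0,0,3],vel=60); print(env.get_contact_force(),env.get_t())
env.move_l(c+n*42+[0,0,3],vel=100)
K,C=cam('wrist'); im=imaging.capture('wrist'); np.savez('w3',K=K,C=C,im=im)
print(env.get_t(),env.get_tool_pos(),env.get_contact_force())
cv2.imwrite('pics/w3.png',cv2.resize(im[60:380,120:400],None,fx=2,fy=1.85,interpolation=2))
E
```

```text
5.2917 [0.2387468  0.70554496 0.09672842] [540.42716223  41.76462603   3.83061378]
[-0.37913997 -0.67057491 -0.23579666] 85.53524207887294
[ 0.24871309 -3.02597248  2.48675565] 6.5667
7.0417 [541.4692307   83.87788814   2.96524466] [-0.28296288 -0.90587179  0.38476244]
```

View pics/w3.png

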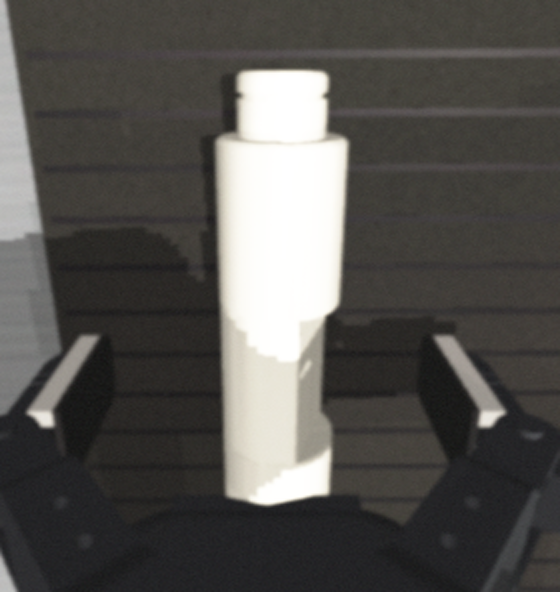

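The flat is now coming up on the right (-y) side, with its upper edge at crop column ≈297. I estimate 60–70° remain. I'll compute that from a profile.

```bash
python3 - <<'E'
from h import *
d=np.load('w3.npz');K,C,im=d['K'],d['C'],d['im'];g=im.max(2)
for r in (165,195,215,262,272,280): print(r,[int(v) for v in g[r,222:296]])
ax=20.5
# axis from the round body far part: silhouettes
for r in (150,165,195,215):
    row=g[r].astype(int); w=np.where(row[200:310]>110)[0]+200
    L=ray(K,C,(w.min()-.5,r),ax);Rr=ray(K,C,(w.max()+.5,r),ax);print(r,w.min(),w.max(),L[:2].round(1),Rr[:2].round(1),((L+Rr)/2)[:2].round(2))
print(C[:3,3])
E
```

```text
165 [53, 47, 45, 42, 46, 72, 117, 158, 185, 206, 219, 228, 233, 237, 243, 246, 248, 250, 251, 252, 252, 253, 253, 254, 254, 254, 254, 254, 254, 254, 254, 255, 255, 255, 255, 255, 255, 255, 255, 255, 255, 255, 255, 255, 255, 255, 255, 255, 255, 255, 255, 255, 255, 255, 255, 255, 255, 254, 254, 254, 254, 254, 254, 254, 253, 252, 249, 246, 240, 226, 168, 103, 67, 64]
195 [43, 40, 43, 39, 41, 50, 85, 136, 177, 199, 216, 226, 233, 238, 243, 246, 249, 250, 251, 252, 252, 253, 253, 254, 254, 254, 254, 254, 254, 254, 254, 255, 255, 255, 255, 255, 255, 255, 255, 255, 255, 255, 255, 255, 255, 255, 255, 255, 255, 255, 255, 255, 255, 255, 255, 255, 254, 254, 254, 254, 254, 254, 253, 252, 250, 248, 243, 232, 193, 129, 82, 66, 64, 61]
215 [40, 41, 40, 37, 40, 44, 61, 104, 152, 190, 212, 225, 233, 237, 242, 246, 248, 251, 251, 252, 252, 253, 253, 253, 254, 254, 254, 254, 254, 254, 255, 255, 255, 255, 255, 255, 255, 255, 255, 255, 255, 255, 255, 255, 255, 255, 255, 255, 255, 255, 255, 255, 255, 255, 255, 254, 254, 254, 254, 254, 254, 253, 252, 250, 247, 243, 231, 191, 129, 79, 61, 63, 65, 63]
262 [4
[... 610 characters left out ...]
 155, 155, 155, 143, 102, 59, 39, 36, 35, 35, 36, 31, 32, 33, 33, 36, 31, 33, 32, 33]
280 [43, 41, 43, 44, 42, 45, 42, 42, 54, 92, 142, 172, 185, 195, 205, 210, 215, 214, 217, 219, 222, 226, 227, 229, 229, 231, 230, 233, 233, 232, 234, 233, 232, 232, 234, 233, 234, 234, 233, 233, 233, 233, 233, 233, 230, 223, 198, 170, 159, 160, 159, 157, 155, 156, 156, 156, 154, 140, 106, 76, 66, 66, 67, 62, 64, 66, 61, 63, 65, 68, 62, 65, 65, 69]
150 228 293 [600.9  95.4] [599.8  64.4] [600.33  79.94]
165 228 292 [593.7  95.9] [592.6  64.8] [593.12  80.37]
195 229 291 [578.4  96.4] [577.3  65.1] [577.85  80.79]
215 230 290 [567.6  96.6] [566.4  65.5] [567.01  81.09]
[623.2594858   82.62581803 145.06325165]
```

```bash
cat > edge.py <<'E'
from h import *
from scipy.optimize import brentq
def angle(K,C,uv,axis_y,az,sgn=1):
    # angle from up, positive toward -y, of a rim point seen at uv
    f=lambda a: (axis_y-ray(K,C,uv,az+15*np.cos(a))[1])-15*np.sin(a)
    A=np.linspace(-1.4,1.4,57);F=[f(a) for a in A]
    return [brentq(f,A[i],A[i+1]) for i in range(56) if F[i]*F[i+1]<0]
E
python3 - <<'E'
from edge import *
d=np.load('w3.npz');K,C=d['K'],d['C']
X=ray(K,C,(268,272),33)[0]; y=80.37+(593.1-X)*0.044
for cy in (y,y-0.5):
  for az in (20,21):
    a=angle(K,C,(268.7,272),cy,az); print(X,cy,a)
a=a[0]
for q in (a,a+1.854): print(proj(K,C,[X,y-15*np.sin(q),20.5+15*np.cos(q)]))
th=a+.927; roll=15*th; print('remaining',th,roll)
n=np.array([0.035,0.9994,0]); c=np.array([540,41.8,0])
env.move_l(c+n*68+[0,0,3],vel=100)
env.move_l(c+n*(69.5+roll)+[0,0,3],vel=40); print(env.get_contact_force())
env.move_l(c+n*(41+roll)+[0,0,3],vel=100); env.pause(.2)
K,C=cam('wrist'); im=imaging.capture('wrist'); np.savez('w4',K=K,C=C,im=im)
print(env.get_t(),env.get_tool_pos(),C[:3,3])
cv2.imwrite('pics/w4.png',cv2.resize(im[60:380,120:400],None,fx=2,fy=1.85,interpolation=2))
E
```

```text
541.6446574000354 82.63403507439845 [0.32544316182361915]
541.6446574000354 82.63403507439845 [0.32236115362679063]
541.6446574000354 82.13403507439845 [0.2899783460526882]
541.6446574000354 82.13403507439845 [0.2869358818868096]
[267.68189392 274.38809164]
[280.35960803 249.2880037 ]
remaining 1.2139358818868096 18.209038228302145
[ 0.45891189 -4.56062414  4.26261928]
8.775 [542.05193132 101.36667823   2.97951924] [623.83360759 100.54216569 145.05509094]
```

View pics/w4.png

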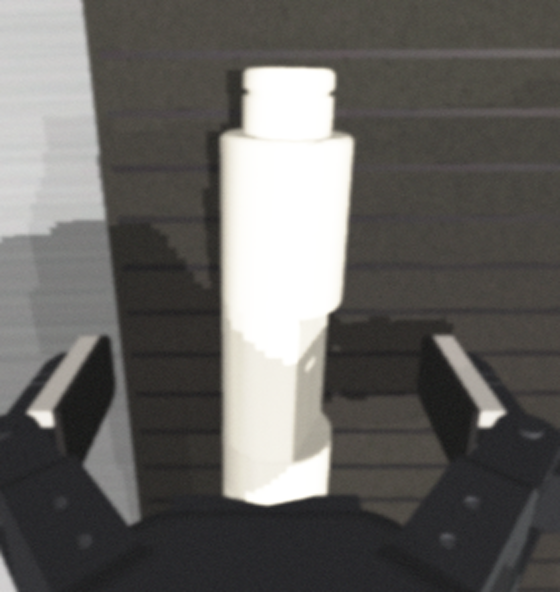

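The shaft slid instead of rolling, because the pads grip almost 1:1. The flat's edge is still at crop column ≈297. I'll roll it from above instead: open fingers aligned along the shaft, tips pressing lightly on the two round ends, dragged +y.

```bash
cat >> edge.py <<'E'
def press(target=10,z0=28,zmin=12):
    p=np.array(env.get_tool_pos()); z=z0
    env.pause(.1); f0=env.get_contact_force()[2]
    while z>zmin:
        z-=.5; env.move_l([p[0],p[1],z],vel=40); f=env.get_contact_force()[2]-f0
        if f>target: break
    return z,f
E
python3 - <<'E'
from edge import *
d=np.load('w4.npz');K,C,im=d['K'],d['C'],d['im'];g=im.max(2).astype(int)
P=[]
for r in range(145,216,10):
    w=np.where(g[r,200:310]>110)[0]+200
    P.append((ray(K,C,(w.min()-.5,r),20.5)+ray(K,C,(w.max()+.5,r),20.5))[:2]/2)
P=np.array(P);k=np.polyfit(P[:,0],P[:,1],1);print('axis slope',k)
r=g[272];print([int(v) for v in r[262:285]])
e=264+np.argmin(np.diff(r[264:275]))+.5
y=np.polyval(k,542);a=angle(K,C,(e,272),y,20.5);th=a[0]+.927;print(y,e,a,th,'remaining mm',15*th)
# end of shaft -> mid
col=g[:,258]; top=np.where(col[80:150]>150)[0][0]+80; E=ray(K,C,(258,top),20.5+8);print('far end x',E,'mid x',E[0]-80)
yaws=[-0.035+np.pi/2,-0.035-np.pi/2]
for yw in yaws: print(yw,env.inverse_kinematics([540,y,60],down(yw)))
np.savez('st',y=y,k=k,th=th,mx=E[0]-80)
E
```

```text
axis slope [-4.94088342e-02  1.26432165e+02]
[244, 243, 243, 242, 238, 220, 197, 182, 177, 179, 181, 180, 179, 176, 176, 178, 175, 170, 142, 97, 55, 41, 35]
99.65257683112617 267.5 [0.22967737865063015] 1.1566773786506301 remaining mm 17.35016067975945
far end x [624.81942119  98.42616939  28.5       ] mid x 544.8194211851944
1.5357963267948966 [ 4.21680358e-02  2.16556265e-01  1.72017976e+00 -4.44089210e-16
  1.20485663e+00  7.71680358e-02]
-1.6057963267948965 None
```

```bash
python3 - <<'E'
from edge import *
yw=-0.045; n=np.array([-np.sin(yw),np.cos(yw),0]); c=np.array([543,99.6,0]); s=9.
p=np.array(env.get_tool_pos()); env.move_l(p+[0,0,80],vel=200)
p0=c-n*s/2
env.move_to(p0+[0,0,60],down(yw+np.pi/2)); env.move_l(p0+[0,0,28],vel=100)
z,f=press(); print('contact',z,f,env.get_tool_pos(),env.get_t())
if z>12:
    q=p0+n*2*s; env.move_l([q[0],q[1],z],vel=40); print(env.get_contact_force())
    env.move_l([q[0],q[1],z+40],vel=150)
K,C=cam('wrist'); im=imaging.capture('wrist'); np.savez('w5',K=K,C=C,im=im)
print(env.get_t(),C[:3,3])
cv2.imwrite('pics/w5.png',cv2.resize(im,(700,525),interpolation=2))
E
```

```text
contact 23.5 12.447334554570089 [542.82761376  95.15782701  24.12546471] 13.6
[-4.00327519  1.09144702 10.8584404 ]
14.6667 [546.83939887 197.43050046 205.83315175]
```

View pics/w5.png

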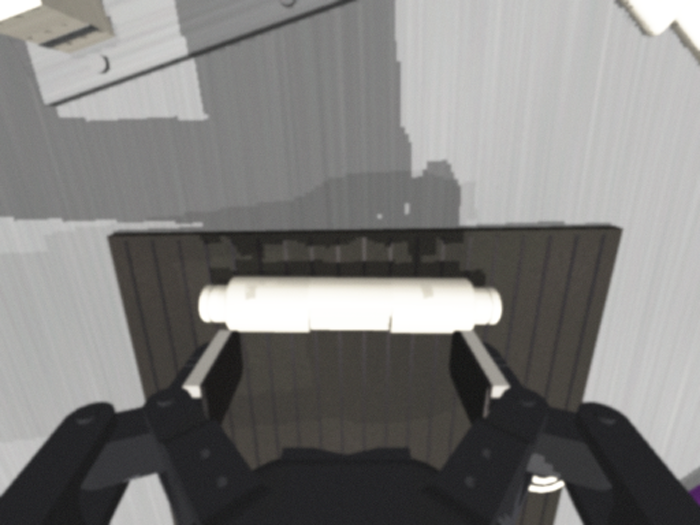

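The flat now shows as a slight notch on the lower side at columns 310–390, so the rolling works. I'll measure the travel, roll the rest and look again.

```bash
cat > meas.py <<'E'
from edge import *
def axis90(K,C,im,x0,x1,az=20.5,lo=150,hi=290):
    "axis from silhouettes in image columns, tool turned 90 deg"
    g=im.max(2).astype(int);P=[]
    from scipy.optimize import brentq
    for x in list(x0)+list(x1):
        w=np.where(g[lo:hi,x]>110)[0]+lo
        # angular bisector of the two tangent rays passes through the axis
        ds=[]
        for r in (w.min()-.5,w.max()+.5):
            d=C[:3,:3]@np.linalg.inv(K)@np.array([x,r,1.]);ds.append(d/np.linalg.norm(d))
        d=ds[0]+ds[1];P.append((C[:3,3]+d*(az-C[2,3])/d[2])[:2])
    P=np.array(P);return np.polyfit(P[:,0],P[:,1],1),P
E
python3 - <<'E'
from meas import *
d=np.load('w5.npz');K,C,im=d['K'],d['C'],d['im']
k,P=axis90(K,C,im,range(175,222,6),range(290,340,6));y=np.polyval(k,543);print(k,y)
g=im.max(2).astype(int)
for x in (195,256,315): w=np.where(g[150:290,x]>110)[0]+150;print(x,w.min(),w.max(),g[w.max()-2:w.max()+3,x])
r=222; w=np.where(g[r,120:400]>130)[0]+120
A,B=ray(K,C,(w.min()-.5,r),20.5),ray(K,C,(w.max()+.5,r),20.5);print('ends',A[:2],B[:2],(A+B)/2,np.linalg.norm(A-B))
# edges of the flat across the shaft
for x in (240,256,272): print([int(v) for v in g[198:248,x]])
print([int(v) for v in g[198:248,200]])
E
```

```text
[-4.82331705e-02  1.55762732e+02] 129.57212089425224
195 150 243 [246 201 117  79  68]
256 150 241 [254 248 189  94  70]
315 150 244 [246 197 115  72  67]
ends [459.95899952 112.42273989] [629.61348664 104.79467582] [544.78624308 108.60870785  20.5       ] 169.82588837940764
[46, 42, 46, 58, 92, 135, 162, 177, 190, 200, 213, 226, 234, 241, 246, 249, 251, 252, 253, 254, 254, 254, 255, 255, 255, 255, 255, 255, 255, 255, 254, 254, 255, 255, 254, 254, 254, 254, 254, 254, 254, 253, 240, 166, 86, 71, 70, 68, 71, 68]
[43, 48, 47, 52, 82, 121, 158, 176, 185, 199, 210, 225, 232, 239, 244, 248, 250, 251, 252, 253, 254, 254, 254, 255, 255, 255, 255, 255, 255, 255, 255, 254, 254, 255, 254, 254, 254, 254, 254, 254, 254, 254, 248, 189, 94, 70, 66, 67, 69, 68]
[44, 44, 47, 55, 79, 119, 152, 171, 181, 191, 207, 222, 231, 237, 243, 246, 249, 251, 252, 252, 253, 254, 254, 255, 255, 255, 255, 255, 254, 255, 255, 254, 254, 255, 254, 254, 254, 254, 254, 254, 254, 254, 248, 188, 98, 68, 66, 66, 67, 68]
[44, 42, 46, 62, 98, 139, 165, 183, 196, 212, 219, 226, 234, 240, 244, 247, 249, 250, 252, 253, 254, 254, 255, 255, 255, 255, 255, 255, 255, 255, 255, 255, 255, 255, 255, 255, 255, 255, 255, 255, 255, 254, 253, 247, 206, 127, 82, 74, 74, 74]
```

```bash
python3 - <<'E'
from meas import *
d=np.load('w5.npz');K,C,im=d['K'],d['C'],d['im']
k,P=axis90(K,C,im,range(175,222,6),range(290,340,6),lo=192);y=np.polyval(k,544);print(k,y)
s=17.35-(y-99.65+0.05); print('stroke',s); assert 4<s<12
yw=-0.047; n=np.array([-np.sin(yw),np.cos(yw),0]); c=np.array([544.5,y,0]); p0=c-n*s/2
env.move_l(p0+[0,0,40],vel=150);env.move_l(p0+[0,0,27],vel=100)
z,f=press(z0=26.5); print('contact',z,f,env.get_t())
q=p0+n*2*s; env.move_l([q[0],q[1],z],vel=40); print(env.get_contact_force())
env.move_l([q[0],q[1],z+50],vel=200)
c=c+n*s
env.move_to(c+[-25,0,70],down(yw)); env.pause(.2)
K,C=cam('wrist'); im=imaging.capture('wrist'); np.savez('w6',K=K,C=C,im=im)
print(env.get_t(),C[:3,3],env.get_tool_pos())
g=im.max(2).astype(int)
P=[]
cv2.imwrite('pics/w6.png',cv2.resize(im[60:330,130:390],None,fx=2.2,fy=2.2,interpolation=2))
E
```

```text
[-5.18936780e-02  1.35933972e+02] 107.70381165386326
stroke 9.246188346136751
contact 23.5 11.043616753223525 16.8667
[-5.10585269  0.2659163  11.33021171]
19.575 [601.7011451  115.17263579 212.03013609] [519.94979318 116.94334769  69.95974308]
```

View pics/w6.png

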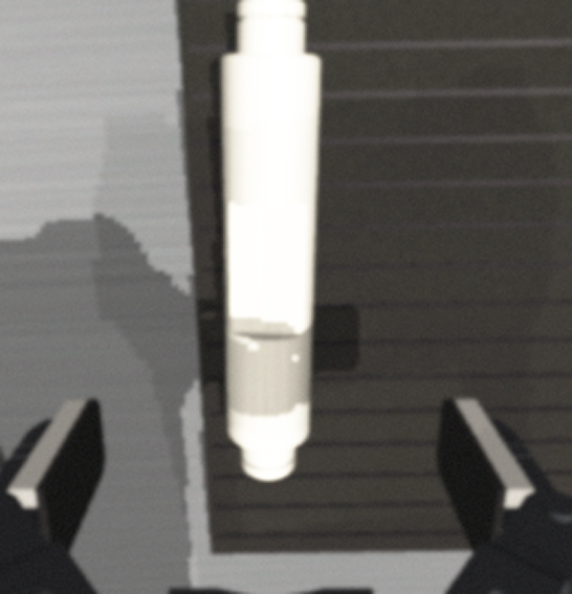

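The flat is now facing roughly up, at crop rows 203–335, with its end wall at row ≈335. I'll refine the angle numerically.

```bash
python3 - <<'E'
from meas import *
d=np.load('w6.npz');g=d['im'].max(2).astype(int); mn=d['im'].min(2).astype(int)
for r in (140,147,150,153,156,170,185,200,205,208,209,210,211,212,213,214,216,220,240): print(r,' '.join(str(v) for v in mn[r,228:276]))
E
```

```text
140 32 39 58 99 144 174 196 213 223 228 233 237 241 244 246 248 249 249 250 251 252 252 253 253 254 254 254 254 254 254 254 254 253 253 252 251 250 249 247 247 244 242 237 228 209 169 112 69
147 35 36 52 92 138 171 193 208 221 230 234 238 241 245 247 248 249 249 250 251 252 252 253 253 254 254 254 254 254 254 254 254 253 252 251 251 250 249 247 245 243 240 235 226 200 157 98 63
150 38 39 47 86 134 170 194 213 225 230 233 238 241 246 248 248 249 249 250 251 252 252 253 253 254 254 254 254 254 254 254 253 253 252 251 250 250 249 247 246 243 240 234 225 196 148 90 62
153 36 37 42 79 127 183 231 246 249 245 243 244 246 248 250 251 251 251 252 252 253 253 253 253 253 254 254 254 254 254 253 253 253 253 252 252 252 252 252 252 250 245 236 225 196 143 85 60
156 36 35 42 75 129 187 232 249 252 253 253 253 253 253 253 253 253 253 253 254 254 254 253 253 252 253 253 253 253 253 253 253 253 253 253 253 253 253 253 253 252 246 235 226 192 138 84 57
170 35 38 40 68 121 177 226 248 252 253 253 253 253 253 253 253 253 253 253 253 253 253 253 252 252 252 253 253 253 253 253 253 253 253 253 253 253 2
[... 1765 characters left out ...]
 224 228 230 226 211 192 181 171 169 164 161 157 158 158 160 157 158 159 163 166 167 167 168 173 171 173 172 168 161 151 145 125 94 55 38 32 33
216 31 30 32 42 72 119 147 162 169 177 187 195 203 211 225 235 240 240 232 217 203 199 198 198 197 199 197 196 196 195 196 194 194 186 184 183 177 175 168 162 153 142 125 86 53 34 30 33
220 33 35 33 42 75 118 148 161 166 174 180 183 186 189 197 198 199 200 201 201 201 200 201 200 198 201 198 197 196 196 198 195 191 186 187 188 186 178 170 161 152 140 120 82 53 37 36 32
240 53 46 37 42 62 99 137 157 164 172 179 184 187 192 198 197 196 196 197 203 201 198 198 199 197 200 196 196 193 197 194 194 190 185 181 177 174 168 162 152 145 132 106 81 62 61 56 58
```

```bash
cat >> meas.py <<'E'
def axis0(K,C,im,rows,az=20.5,lo=200,hi=310):
    g=im.max(2).astype(float);P=[];W=[]
    for r in rows:
        w=np.where(g[r,lo:hi]>110)[0]+lo; w=w[abs(w-252)<40]
        l,h=w.min(),w.max()
        l=l-(g[r,l]-110)/(g[r,l]-g[r,l-1]); h=h+(g[r,h]-110)/(g[r,h]-g[r,h+1])
        d=sum((lambda v:v/np.linalg.norm(v))(C[:3,:3]@np.linalg.inv(K)@np.array([x,r,1.])) for x in (l,h))
        P.append((C[:3,3]+d*(az-C[2,3])/d[2])[:2]);W.append((l,h))
    P=np.array(P);return np.polyfit(P[:,0],P[:,1],1),W
E
python3 - <<'E'
from meas import *
d=np.load('w6.npz');K,C,im=d['K'],d['C'],d['im']
k,W=axis0(K,C,im,list(range(95,200,7)));print('axis',k,np.polyval(k,544))
# flat ends -> mid
for r in (152,212): print(ray(K,C,(252,r),29.5))
y=np.polyval(k,544); yw=np.arctan(k[0])
env.move_l([544,y,70],vel=150); env.move_l([544,y,8],vel=120); env.pause(.2)
K,C=cam('wrist'); im=imaging.capture('wrist'); np.savez('w7',K=K,C=C,im=im)
print(env.get_t(),C[:3,3],env.get_tool_pos(),env.get_contact_force())
k,W=axis0(K,C,im,list(range(140,215,7)));print('axis',k,np.polyval(k,544),W[::5])
mn=im.min(2)
for x in (545,540):
  r=int(round(proj(K,C,[x,y,29.5])[1]))
  for q in (r,r+3): print(q,' '.join(str(v) for v in mn[q-1:q+2,218:292].mean(0).astype(int)))
for r in (205,215): print(r,' '.join(str(v) for v in mn[r-1:r+2,218:292].mean(0).astype(int)))
v=cv2.resize(im[170:310,190:320],None,fx=4.5,fy=4.2,interpolation=2).astype(float)
cv2.imwrite('pics/w7.png',np.clip((v-60)*1.3,0,255))
E
```

```text
** On entry to DLASCL parameter number  4 had an illegal value
 ** On entry to DLASCL parameter number  4 had an illegal value
 ** On entry to DLASCL parameter number  4 had an illegal value
 ** On entry to DLASCL parameter number  4 had an illegal value
 ** On entry to DLASCL parameter number  5 had an illegal value
 ** On entry to DLASCL parameter number  4 had an illegal valuemeas.py:19: RuntimeWarning: divide by zero encountered in scalar divide
  l=l-(g[r,l]-110)/(g[r,l]-g[r,l-1]); h=h+(g[r,h]-110)/(g[r,h]-g[r,h+1])
meas.py:20: RuntimeWarning: invalid value encountered in divide
  d=sum((lambda v:v/np.linalg.norm(v))(C[:3,:3]@np.linalg.inv(K)@np.array([x,r,1.])) for x in (l,h))
Traceback (most recent call last):
  File "meas.py", line 22, in axis0
    P=np.array(P);return np.polyfit(P[:,0],P[:,1],1),W
                         ~~~~~~~~~~^^^^^^^^^^^^^^^^^
numpy.linalg.LinAlgError: SVD did not converge in Linear Least Squares
```

```bash
python3 - <<'E'
s=open('meas.py').read()
s=s.replace("        w=np.where(g[r,lo:hi]>110)[0]+lo; w=w[abs(w-252)<40]\n        l,h=w.min(),w.max()\n",
"        l=h=255\n        while g[r,l-1]>110: l-=1\n        while g[r,h+1]>110: h+=1\n")
open('meas.py','w').write(s)
E
cat > go.py <<'E'
from meas import *
d=np.load('w6.npz');K,C,im=d['K'],d['C'],d['im']
k,W=axis0(K,C,im,list(range(95,200,7)));print('axis',k,np.polyval(k,544))
for r in (152,212): print(ray(K,C,(252,r),29.5))
y=np.polyval(k,544); assert 110<y<122
env.move_l([544,y,70],vel=150); env.move_l([544,y,8],vel=120); env.pause(.2)
K,C=cam('wrist'); im=imaging.capture('wrist'); np.savez('w7',K=K,C=C,im=im)
print(env.get_t(),C[:3,3],env.get_tool_pos(),env.get_contact_force())
k,W=axis0(K,C,im,list(range(140,215,7)));print('axis',k,np.polyval(k,544),W[::5])
mn=im.min(2)
for x in (545,540):
  r=int(round(proj(K,C,[x,y,29.5])[1]))
  for q in (r,r+3): print(q,' '.join(str(v) for v in mn[q-1:q+2,218:292].mean(0).astype(int)))
for r in (205,215): print(r,' '.join(str(v) for v in mn[r-1:r+2,218:292].mean(0).astype(int)))
v=cv2.resize(im[170:310,190:320],None,fx=4.5,fy=4.2,interpolation=2).astype(float)
cv2.imwrite('pics/w7.png',np.clip((v-60)*1.3,0,255))
E
python3 go.py
```

```text
axis [-5.40553516e-02  1.47668555e+02] 118.26244391116413
[566.94600122 117.43364281  29.5       ]
[521.96168436 119.57853548  29.5       ]
20.8 [625.99178252 116.48157546 151.02061366] [544.34856992 118.29394182   8.66979688] [ 0.09563034 -0.42043769 -0.08158589]
axis [-5.43231523e-02  1.47805622e+02] 118.25382741840976 [(np.float64(226.3090909090909), np.float64(290.2682926829268)), (np.float64(227.09803921568627), np.float64(288.56363636363636)), (np.float64(227.9), np.float64(286.8360655737705))]
261 38 38 37 38 36 38 38 36 39 40 48 82 128 160 183 205 217 220 221 221 222 223 223 221 223 222 221 219 218 219 220 221 225 225 224 224 221 216 214 216 217 219 218 219 218 218 219 219 220 217 217 218 219 221 221 222 222 221 218 216 204 186 168 154 133 97 59 43 39 39 37 39 38 39
264 38 39 37 37 39 38 38 37 36 37 44 78 126 159 181 202 216 220 221 221 222 222 223 222 223 223 221 220 219 219 221 222 224 224 224 223 220 217 215 216 217 218 219 218 218 219 218 219 220 218 218 219 218 218 219 220 220 220 220 214 200 182 166 153 132 94 57 41 38 38 38 39 39 37
269 34 34 33 33 34 34 33 34 32 33 40
[... 508 characters left out ...]
9 59 57 54 54
205 54 53 52 49 42 37 33 35 40 64 111 153 181 199 212 224 232 236 239 242 243 245 247 249 251 252 252 252 252 252 253 253 253 254 254 254 254 254 254 254 254 255 255 255 254 254 254 254 254 254 254 254 254 253 252 252 253 253 252 252 251 250 249 247 245 240 232 208 150 89 63 57 57 59
215 37 40 41 41 41 38 38 39 41 56 98 144 176 196 210 224 231 235 239 242 244 245 247 249 251 252 252 252 252 253 253 253 253 254 254 254 254 254 254 254 254 254 254 254 254 254 254 254 254 254 254 254 254 254 254 253 253 253 252 251 250 250 248 246 243 236 222 180 119 77 60 58 59 58[ WARN:0@1.551] global loadsave.cpp:1063 imwrite_ Unsupported depth image for selected encoder is fallbacked to CV_8U.
```

View pics/w7.png

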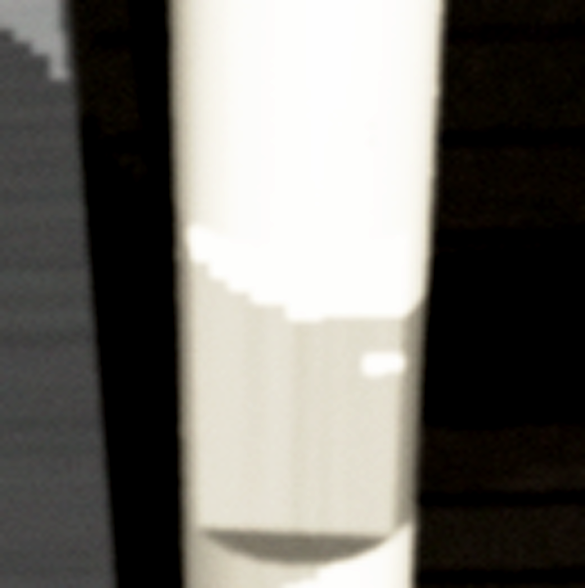

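The flat is clear now: in row 264 its edges are at original columns ≈233.3 and 277.7, and its end wall is nearly level. Computing the angle.

```bash
python3 - <<'E'
from meas import *
d=np.load('w7.npz');K,C,im=d['K'],d['C'],d['im'];mn=im.min(2).astype(float)
k,_=axis0(K,C,im,list(range(140,215,7)))
for r in (261,264,269,272):
    p=mn[r-1:r+2].mean(0); 
    kk,W=axis0(K,C,im,[r,r+1]) if 0 else (k,None)
    # left: crossing 210; right: crossing 207 (flat ~220)
    l=next(c+(210-p[c])/(p[c+1]-p[c]) for c in range(228,245) if p[c]<210<=p[c+1])
    h=next(c+(p[c]-205)/(p[c]-p[c+1]) for c in range(270,285) if p[c]>205>=p[c+1])
    X=ray(K,C,(255,r),29.5)
    ay=np.polyval(k,X[0]); A=ray(K,C,(l,r),29.5);B=ray(K,C,(h,r),29.5)
    print(r,round(l,1),round(h,1),'X',X[0].round(1),'axis',ay.round(2),'flat width',(A-B)[1].round(2),'mid off',((A+B)[1]/2-ay).round(2),'rad',((A+B)[1]/2-ay)/9, [angle(K,C,(l,r),ay,20.5),angle(K,C,(h,r),ay,20.5)])
    # silhouettes here
    q=im.max(2)[r].astype(float); print([round(float(ray(K,C,(c,r),20.5)[1]-ay),2) for c in (np.where(q[226:290]>100)[0][[0,-1]]+226)])
E
```

```text
261 233.4 277.9 X 544.9 axis 118.21 flat width 23.53 mid off 0.65 rad 0.07261385741974083 [[-0.9852500595472273], [0.8252371825072395]]
[15.4, -14.69]
264 233.6 277.7 X 543.0 axis 118.31 flat width 23.42 mid off 0.66 rad 0.07337426359895637 [[-0.9784628428380716], [0.8189335840618698]]
[15.45, -14.77]
269 233.6 277.5 X 539.9 axis 118.48 flat width 23.46 mid off 0.67 rad 0.0744366014474167 [[-0.9830914531831162], [0.8203411062664361]]
[15.53, -14.33]
272 233.6 277.4 X 538.0 axis 118.58 flat width 23.54 mid off 0.67 rad 0.07436078764012184 [[-0.9890009122017377], [0.8247370431098721]]
[15.58, -14.41]
```

The flat is within about 0.03–0.07 rad of up. I'll grip, lift slightly and re-check the angle. Then I'll hover beside the V-blocks and take a wrist image to refine the seat.

```bash
cat > flat.py <<'E'
from meas import *
def tool_flat(im,K,rows=(261,264,269,272)):
    "image-only: flat edges and silhouettes per row"
    mn=im.min(2).astype(float)
    for r in rows: print(r,' '.join(str(int(v)) for v in mn[r-1:r+2,224:290].mean(0)))
E
python3 - <<'E'
from flat import *
o=down(-0.054)
env.move_l([544.5,118.4,7],vel=60,attitude=o)
env.grasp(45); print('gap',env.get_finger_gap(),env.get_finger_force(),env.get_contact_force(),env.get_tool_pos(),env.get_t())
K,C=cam('wrist'); im=imaging.capture('wrist'); np.savez('w8',K=K,C=C,im=im)
k,W=axis0(K,C,im,list(range(140,205,7)));print('axis',k,np.polyval(k,544.5))
tool_flat(im,K,(250,262,268))
p=np.array([544.5,118.4,7]); env.move_l(p+[0,0,15],vel=40); env.pause(.1);print(env.get_contact_force(),env.get_finger_gap())
env.move_l(p+[0,0,190],vel=200)
env.move_to([400,185,200],o); env.pause(.1)
K,C=cam('wrist'); im=imaging.capture('wrist'); np.savez('w9',K=K,C=C,im=im); print(env.get_t(),C.round(3).tolist(),env.get_finger_gap())
k,W=axis0(K,C,im,list(range(140,205,7)),az=C[2,3]-130.5);print('axis',k,W[::4])
tool_flat(im,K,(250,262,268))
# top picture: plate and blocks
T=np.load('top0.npy');Kt,Ct=cam('top');g=T.max(2)
m=np.zeros(g.shape,np.uint8);m[195:245,162:200]=g[195:245,162:200]>165
for c in cv2.findContours(m,0,1)[0]:
    if cv2.contourArea(c)>8: print('top blob',cv2.contourArea(c),ray(Kt,Ct,cv2.minAreaRect(c)[0],50)[:2].round(1),cv2.minAreaRect(c))
# wrist: dark outline / bright blobs near expected blocks
for a in (-48,48):
  ca=np.array([468.5+a*.971,273+a*.237]); print('pred block',ca,proj(K,C,[*ca,53]).round(1), 'plate', [proj(K,C,[468.5+sx*85*.971-sy*40*.237,276+sx*85*.237+sy*40*.971,8]).round(0).tolist() for sx in(-1,1) for sy in (-1,1)])
E
```

```text
gap 28.174377087152063 50.08234437831561 [-1.6444608  -2.08699652  5.54476557] [544.69990215 118.26575454   7.33734683] 21.6083
axis [-5.52082003e-02  1.50303370e+02] 120.24250458412257
250 37 76 130 174 204 216 220 221 222 222 224 224 223 224 223 221 219 218 218 219 224 225 225 223 224 221 218 215 214 217 219 220 219 219 218 220 219 220 220 218 217 218 218 219 219 222 221 220 219 217 205 189 175 166 154 132 91 50 34 46 83 122 142 147 146 148
262 28 48 99 154 191 212 219 220 221 223 223 224 224 224 224 221 220 220 221 222 223 225 225 224 224 222 219 216 215 218 218 220 220 218 219 220 221 221 221 218 219 219 219 219 220 221 221 220 219 214 200 182 170 161 143 105 62 35 28 27 31 38 64 108 141 153
268 27 42 87 143 185 209 218 220 222 221 223 222 224 224 223 222 221 220 220 221 223 224 224 224 223 223 219 214 215 218 219 221 220 219 219 220 220 221 220 218 219 219 221 219 220 221 221 220 220 213 195 178 167 158 138 96 52 31 27 30 41 56 94 156 202 216
[ 0.54100211  0.22397785 -7.11771442] 28.223685769653073
24.1417 [[-0.055, -0.945, -0.322, 482.13], [-0.999, 0.052, 0.018, 182.422], [-0.0, 0.322, -0.947, 341.663], [0.0, 0.0, 0.0, 1.0]] 28.34274163646315Traceback (most recent call last):
  File "<stdin>", line 12, in <module>
  File "meas.py", line 19, in axis0
    while g[r,h+1]>110: h+=1
          ~^^^^^^^
IndexError: index 512 is out of bounds for axis 1 with size 512
```

```bash
python3 - <<'E'
from flat import *
d=np.load('w9.npz');K,C,im=d['K'],d['C'],d['im']
tool_flat(im,K,(262,))
T=np.load('top0.npy');Kt,Ct=cam('top');g=T.max(2)
m=np.zeros(g.shape,np.uint8);m[195:245,162:200]=g[195:245,162:200]>165
for c in cv2.findContours(m,0,1)[0]:
    if cv2.contourArea(c)>8: print('top blob',cv2.contourArea(c),ray(Kt,Ct,cv2.minAreaRect(c)[0],50)[:2].round(1),cv2.minAreaRect(c))
m=np.zeros(g.shape,np.uint8);m[195:247,160:202]=g[195:247,160:202]>130
c=max(cv2.findContours(m,0,1)[0],key=cv2.contourArea);Q=np.array([ray(Kt,Ct,p,8)[:2] for p in c[:,0]],np.float32);print('plate top',cv2.minAreaRect(Q))
for a in (-48,48):
  ca=np.array([468.5+a*.971,276+a*.237]); print('pred block',ca,proj(K,C,[*ca,53]).round(1))
print('plate',[proj(K,C,[468.5+sx*85*.971-sy*40*.237,278+sx*85*.237+sy*40*.971,8]).round(0).tolist() for sx in(-1,1) for sy in (-1,1)])
v=im.max(2); mm=(v>215).astype(np.uint8)
for c in cv2.findContours(mm,0,1)[0]:
    if 60<cv2.contourArea(c)<6000:
        r=cv2.minAreaRect(c);print('wr',cv2.contourArea(c),[np.round(t,1) for t in r],ray(K,C,r[0],50)[:2].round(1),cv2.boundingRect(c))
E
```

```text
262 22 35 74 116 149 167 174 175 175 177 176 178 177 178 177 176 174 175 175 174 177 178 179 179 176 175 174 170 169 173 173 174 173 172 172 174 175 174 175 173 174 173 174 174 174 174 176 175 173 169 156 139 130 123 106 80 46 24 17 20 22 27 48 80 107 116
top blob 48.5 [418.4 276.1] ((179.88461303710938, 236.42306518554688), (8.236878395080566, 7.452413558959961), 78.69007110595703)
top blob 27.5 [426.2 250.9] ((187.5, 234.0), (8.0, 5.0), 90.0)
top blob 47.5 [512.1 299.7] ((172.94229125976562, 208.21156311035156), (7.8446455001831055, 7.648529529571533), 78.69007110595703)
top blob 27.0 [520.9 274.5] ((180.5, 205.5), (7.0, 5.0), 90.0)
plate top ((468.3052673339844, 278.1842346191406), (171.76705932617188, 77.64485168457031), 13.930015563964844)
pred block [421.892 264.624] [181.4 160.5]
pred block [515.108 287.376] [145.4  69.6]
plate [[228.0, 171.0], [171.0, 188.0], [179.0, 27.0], [113.0, 51.0]]
wr 355.5 [array([338.8, 348.8]), array([32.5, 15.7]), np.float64(48.4)] [132.3  76.7] (330, 333, 25, 27)
wr 455.0 [array([265.5, 313.5]), array([31., 21.]), np.float64(90.0)] [202.3 180.3] (255, 298, 22, 32)
wr 85.5 [array([190. , 153.8]), array([15.1, 11.4]), np.float64(74.1)] [428.2 254.9] (183, 146, 12, 17)
wr 670.5 [array([133.6,  74.6]), array([31.8, 26.1]), np.float64(67.6)] [511.6 301.2] (116, 61, 36, 30)
wr 379.0 [array([157.2,  65.2]), array([29.2, 15.4]), np.float64(68.2)] [518.8 276. ] (147, 50, 23, 32)
wr 2063.0 [array([485.2,  50.7]), array([ 22.4, 109.3]), np.float64(13.6)] [514.1 -47.7] (466, 0, 43, 104)
```

Top-camera plate centre is (468.3, 278.2) at 13.9°, sized 172×78 against 170×80. The wrist view puts the far block 48.0 mm along the groove, as specified, so the two agree. I'll place with force feedback and a small tilt correction.

```bash
python3 - <<'E'
from flat import *
yw=0.241;u=np.array([np.cos(yw),np.sin(yw),0]);v=np.array([-u[1],u[0],0]);S=np.array([468.4,278,0]);t=0.062
o=(R.from_rotvec(u*t)*R.from_rotvec(down(yw))).as_rotvec()
off=13.2*(v*np.sin(t)-np.array([0,0,np.cos(t)]))
P=lambda z,dv=0:S+[0,0,z]+off+v*dv
env.move_to(P(140),o); env.move_l(P(75),vel=120); env.move_l(P(62),vel=60); env.pause(.3)
f0=np.array(env.get_contact_force());print(f0,env.get_t()); dv=0;z=62
while z>54:
    z-=.5; env.move_l(P(z,dv),vel=30); f=np.array(env.get_contact_force())-f0; fv=f@v
    if abs(fv)>1.5: dv+=.4*np.sign(fv)
    if f[2]>1 or abs(fv)>1.5: print(round(z,1),round(dv,1),f.round(1),round(fv,1))
    if f[2]>6.5 : break
print('end',z,dv,env.get_tool_pos(),env.get_t(),env.get_contact_force())
np.savez('pl',dv=dv,z=z)
E
```

```text
[ 0.07939288  0.59698385 -7.39546981] 26.1083
56.5 -0.4 [-0.7 -2.2  5. ] -1.9
56.0 -0.8 [ 0.9 -3.6  8.2] -3.7
end 56.0 -0.8 [468.52065072 278.37920315  43.06053112] 29.1083 [ 0.99287548 -3.01675145  0.76896235]
```

```bash
python3 - <<'E'
from flat import *
yw=0.241;u=np.array([np.cos(yw),np.sin(yw),0]);v=np.array([-u[1],u[0],0]);S=np.array([468.4,278,0]);t=0.062
off=13.2*(v*np.sin(t)-np.array([0,0,np.cos(t)]))
P=lambda z,dv=0:S+[0,0,z]+off+v*dv
env.move_l(P(56.2,-1.1),vel=20); print(env.get_contact_force())
env.gripper_open(); env.pause(.2); print(env.get_contact_force(),env.get_finger_gap(),env.get_t())
c=S+v*-1.0
env.move_l(c+[0,0,46],vel=40,attitude=down(yw)); env.pause(.2)
K,C=cam('wrist'); im=imaging.capture('wrist'); np.savez('w10',K=K,C=C,im=im); print(env.get_t(),C[:3,3])
tool_flat(im,K,(215,235,250,258,262,266))
mn=im.min(2);print('col',' '.join(str(x) for x in mn[90:320,252]))
E
```

```text
[ 0.45448433 -0.31152546 -7.57454223]
[ 0.60324038 -1.17038827 -0.36665332] 85.69113418037996 30.15
30.65 [548.11315954 298.46584272 187.91831844]
215 75 80 92 101 107 113 118 124 131 136 147 157 168 176 188 198 206 211 215 216 217 219 219 222 223 226 228 228 228 229 230 232 234 235 235 234 232 231 231 230 229 229 228 227 224 222 218 216 213 210 206 202 198 192 185 177 162 138 104 79 73 71 72 71 70 71
235 72 73 77 87 102 112 124 139 148 150 150 151 153 153 154 154 152 151 152 149 149 148 150 152 155 156 156 153 151 149 145 145 146 148 152 149 149 149 150 151 151 150 149 148 148 148 149 151 152 151 151 151 144 130 115 106 101 107 116 123 126 126 124 123 122 124
250 71 73 73 82 94 106 118 131 143 149 151 151 153 152 154 152 154 152 151 150 149 149 148 152 155 154 152 152 152 150 144 146 147 148 149 148 150 150 151 151 151 148 150 149 149 147 150 152 151 151 149 147 137 121 108 100 101 112 117 121 123 123 120 119 120 122
258 74 77 81 82 92 104 115 128 143 149 152 151 152 153 152 154 153 153 153 150 149 151 150 151 155 154 155 153 152 151 146 144 147 148 150 150 148 150 150 153 152 150 1
[... 827 characters left out ...]
 240 239 237 232 230 230 229 229 230 229 229 230 229 229 229 229 229 229 229 230 230 230 229 231 229 229 230 229 230 230 229 229 229 230 230 229 230 229 229 229 228 229 229 229 229 230 230 229 229 230 229 228 228 228 229 229 230 228 228 228 229 228 228 229 229 229 229 229 228 229 228 229 228 229 229 229 229 228 229 228 228 228 224 207 177 155 155 152 152 153 151 152 152 151 151 150 150 150 152 152 150 152 153 153 154 152 152 152 154 152 154 154 153 153 151 154 153 155 154 153 150 151 153 152 154 152 151 153 154 151 153 152 152 154 153 153 152 151 153 153 157 170 198 220 227 230 230 230 225 196 145 105 91 92 91 94 113 165 209 224 227 227 226 227 225 226 227 227 227 225 227 226 227 226 226 227
```

```bash
python3 - <<'E'
from flat import *
yw=0.241;u=np.array([np.cos(yw),np.sin(yw),0]);v=np.array([-u[1],u[0],0]);S=np.array([468.4,278,0])
for f,z,o,uu in (('w7',29.5,[544.4,118.25,0],np.array([1,-.054,0])),('w10',66,S,u)):
    d=np.load(f+'.npz');K,C,im=d['K'],d['C'],d['im'];mn=im.min(2)
    print(f,'rows 270-305',{c:' '.join(str(x) for x in mn[274:306,c]) for c in (245,255,265)})
    print({r:round(float((ray(K,C,(254,r),z)-o)@uu),1) for r in (228,285,289,291,295,296,298)}, env.get_tool_pos())
    g=im.max(2)
d=np.load('w10.npz');K,C,im=d['K'],d['C'],d['im'];mn=im.min(2)
# far shoulder and end
print(' '.join(str(x) for x in mn[60:150,254]))
print({r:round(float((ray(K,C,(254,r),72)-S)@u),1) for r in (133,135,137,101)},{r:round(float((ray(K,C,(254,r),67)-S)@u),1) for r in (95,101,103)})
E
```

```text
w7 rows 270-305 {245: '222 220 220 220 218 221 220 221 220 220 220 222 219 222 222 220 221 222 221 221 217 201 173 147 142 138 136 150 173 195 209 212', 255: '215 215 217 216 214 216 215 217 217 215 218 214 217 215 217 214 214 218 216 216 215 205 185 158 138 141 138 139 142 156 180 204', 265: '221 221 222 221 221 223 221 220 221 222 221 221 222 220 222 222 224 222 221 223 221 218 203 172 147 141 141 145 157 196 240 252'}
{228: 19.8, 285: -14.9, 289: -17.5, 291: -18.8, 295: -21.5, 296: -22.2, 298: -23.6} [468.61507408 276.85357945  45.88021995]
w10 rows 270-305 {245: '151 149 150 151 152 153 153 150 154 153 155 153 152 153 159 172 198 222 226 203 149 101 90 92 92 111 152 192 210 212 216 216', 255: '145 147 149 146 148 145 148 146 148 145 148 157 183 214 226 227 227 224 202 161 118 98 88 91 90 94 113 162 209 225 227 226', 265: '154 166 195 220 226 212 177 153 151 154 162 190 220 229 231 231 230 231 227 204 155 109 93 94 105 144 193 218 229 229 229 229'}
{228: 20.1, 285: -14.7, 289: -17.3, 291: -18.7, 295: -21.4, 296: -22.1, 298: -23.4} [468.61507408 276.85357945  45.88021995]
129 129 130 129 132 129 129 128 129 126 127 127 126 127 129 127 128 129 130 127 130 130 129 132 131 134 134 131 131 129 129 124 128 121 111 104 119 131 134 141 150 172 203 229 244 248 249 249 249 248 248 246 244 247 249 248 248 248 247 247 248 248 248 248 248 248 248 248 247 248 247 248 247 248 245 234 189 168 191 216 231 240 242 242 242 241 239 236 234 234
{133: 68.4, 135: 67.6, 137: 66.7, 101: 81.4} {95: 83.8, 101: 81.4, 103: 80.6}
```

The shaft is seated, lengthwise within about 1.5 mm, with the flat within about 0.03 rad of up. I'll retreat and hand in.

```bash
python3 - <<'E'
from h import *
p=np.array(env.get_tool_pos()); env.move_l(p+[0,0,130],vel=120); env.pause(.3)
T=imaging.capture('top');np.save('top1.npy',T); print(env.get_t(),env.get_contact_force())
print(close_job())
E
```

```text
32.2333 [-0.13713582  0.29894354  0.62860909]
the job is handed in; nothing more can be done
None
```

The shaft with the flat is in the V-blocks and the job is handed in at 32 s. By my measurements the flat is within about 0.04 rad of straight up and the shaft is about 1.5–2 mm off centre lengthwise. About 0.06 rad of the turn was made by tilting the gripper during placing, not by rolling on the mat. I touched none of the other parts, but I did not check a picture of them after placing.

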